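# Sniff the degasser cover seam and hold the wand up for reading

### The job

Draw the leak-sniffer wand out of its slanted holster and guide the tip of its nozzle slowly (about 3 cm per second) along the gasket seam round the degasser chamber's cover plate, staying a few millimetres above the seam without pressing on it: start at the near left corner, follow the near edge to the near right corner, then the right edge to the far right corner. Then lift the wand, turn it level with its display facing straight up, and finish while still holding it there, motionless, well over 20 cm above the bench. Leave all the other things on the bench where they are.

Things in the scene. Friction and masses are not known exactly. Their poses are not given: they have to be found in the camera images.
- wand: Leak sniffer, 100-170 g. Pale handle 110 long x 22 wide (y, grip across it) x 24 mm thick (z), dark display window on one 22 mm wide face, steel nozzle 8 mm thick, 80 long. Origin: grip point on the centre line, 45 mm from the handle's rear end, 145 from the nozzle tip. x towards the tip, z out of the display. In the holster x points 50 deg below level, rear end up and towards the robot.
- wand_tip (a point): End of the wand's nozzle, on its centre line, at (145, 0, 0) mm in the wand's frame; about 20 mm above the bench while in the holster. The wand must come out straight along its own -x axis (up and back towards the robot) and is quite clear after 120 mm.
- holster: Fixed holster: dark foot 140 x 90 x 12 mm with a grey slanted open-ended socket 36 mm wide. Origin: centre of the foot's underside; x level, the way the nozzle points; z up. The wand's origin rests at (-40, 0, 131) mm. The socket encloses only the front 25 mm of the handle with 2 mm play; a 16 mm wide tongue under the handle reaches back to the grip point; the handle's sides are free there.
- chamber: Fixed degasser chamber: grey box 150 (x) x 160 (y) x 55 mm high; on top, centred, a bare aluminium cover plate 90 (x) x 120 (y) x 3 mm with 2 mm bolt heads; the gasket shows as a thin black line round the plate: the seam. Origin: centre of its underside; x away from the robot, y left, z up (turned up to 0.3 rad). It stands left or right of the holster.
- seam0 (a point): A point of the seam at the cover plate's edge, level with the plate's top, 58 mm above the bench: the near left corner (start of the path). Near = towards the robot, left and right as seen from the robot.
- seam1 (a point): A point of the seam at the cover plate's edge, level with the plate's top, 58 mm above the bench: on the near edge, 40 mm from the start. Near = towards the robot, left and right as seen from the robot.
- seam2 (a point): A point of the seam at the cover plate's edge, level with the plate's top, 58 mm above the bench: on the near edge, 80 mm from the start. Near = towards the robot, left and right as seen from the robot.
- seam3 (a point): A point of the seam at the cover plate's edge, level with the plate's top, 58 mm above the bench: the near right corner, 120 mm from the start. Near = towards the robot, left and right as seen from the robot.
- seam4 (a point): A point of the seam at the cover plate's edge, level with the plate's top, 58 mm above the bench: the middle of the right edge, 45 mm past the near right corner. Near = towards the robot, left and right as seen from the robot.
- seam5 (a point): A point of the seam at the cover plate's edge, level with the plate's top, 58 mm above the bench: the far right corner (end of the path), 90 mm past the near right corner. Near = towards the robot, left and right as seen from the robot.
- cap_jar: Bystander, to be left alone: clear plastic jar with a cap, 44 dia x 50 tall, stands between the holster and the chamber (mm). Origin: the middle of its underside.
- wrench: Bystander, to be left alone: steel open-ended spanner, 150 long, lies flat close to the robot (mm). Origin: near its middle, underneath.
- column: Bystander, to be left alone: spare steel chromatography column with square end nuts, 150 long, 14 thick, lies flat beyond the chamber and holster (mm). Origin: the middle of its underside.
- amber_bottle: Bystander, to be left alone: capped amber glass reagent bottle, 80 dia x 155 tall, stands far out on the right (mm). Origin: the middle of its underside.
- beaker: Bystander, to be left alone: empty glass beaker, 70 dia at the rim x 90 tall, stands far out on the left (mm). Origin: the middle of its underside.
- vial_rack: Bystander, to be left alone: white vial block 80 x 130 x 30 holding small capped vials, top of the vials 47 above the bench, far out on the left (mm). Origin: the middle of its underside.
- screwdriver: Bystander, to be left alone: screwdriver lying flat on the right, near the robot (mm). Origin: near its middle, underneath.
Mind the look-alikes: they are no part of the job. There is more than one size of the wand; the one meant has the size given above.

How it is judged:
On the way, in this order (a step that is already met when the one before it is completed fails the run):
1. the wand is drawn out of the holster and held by the gripper (distance of wand_tip from where it was at the start of the episode above 0.1 m and contact force between the fingers and wand above 2 N and contact force between wand and holster below 0.1 N), for 0.1 s.
2. the tip of the held wand is within 12 mm of the seam (the near left corner (start of the path)) and lingers there 0.25 s (distance between wand_tip and seam0 below 0.012 m and contact force between the fingers and wand above 2 N), for 0.25 s.
3. the tip of the held wand is within 12 mm of the seam (on the near edge, 40 mm from the start) and lingers there 0.25 s (distance between wand_tip and seam1 below 0.012 m and contact force between the fingers and wand above 2 N), for 0.25 s.
4. the tip of the held wand is within 12 mm of the seam (on the near edge, 80 mm from the start) and lingers there 0.25 s (distance between wand_tip and seam2 below 0.012 m and contact force between the fingers and wand above 2 N), for 0.25 s.
5. the tip of the held wand is within 12 mm of the seam (the near right corner, 120 mm from the start) and lingers there 0.25 s (distance between wand_tip and seam3 below 0.012 m and contact force between the fingers and wand above 2 N), for 0.25 s.
6. the tip of the held wand is within 12 mm of the seam (the middle of the right edge, 45 mm past the near right corner) and lingers there 0.25 s (distance between wand_tip and seam4 below 0.012 m and contact force between the fingers and wand above 2 N), for 0.25 s.
7. the tip of the held wand is within 12 mm of the seam (the far right corner (end of the path), 90 mm past the near right corner) and lingers there 0.25 s (distance between wand_tip and seam5 below 0.012 m and contact force between the fingers and wand above 2 N), for 0.25 s.
At the end, for the whole second after the job is handed in: The gripper holds the wand, grip point over 200 mm and tip over 180 mm above the bench, display normal within 0.21 rad (12 degrees) of straight up, still (under 20 mm/s, 0.1 rad/s), touching neither holster nor chamber; every bystander within 30 mm of where it began (contact force between the fingers and wand above 2 N and height (world z) of wand above 0.2 m and height (world z) of wand_tip above 0.18 m and angle between wand's own z axis and vertical below 0.21 rad and linear speed of wand below 0.02 m/s and angular speed of wand below 0.1 rad/s and contact force between wand and holster below 0.1 N and contact force between wand and chamber below 0.1 N and distance of each of cap_jar, wrench, column, amber_bottle, beaker, vial_rack, screwdriver from where it was at the start of the episode below 0.03 m); the arm keeps its last pose, push and grip.
It fails at once if the wand is pressed on the chamber with more than 12 N (contact force between wand and chamber above 12 N).
It fails at once if the wand goes faster than 0.1 m/s while its tip is within 15 mm of the seam points between the start and the end ((distance between wand_tip and seam1 below 0.015 m or distance between wand_tip and seam2 below 0.015 m or distance between wand_tip and seam3 below 0.015 m or distance between wand_tip and seam4 below 0.015 m) and linear speed of wand above 0.1 m/s).
It fails at once if a bystander is shifted by more than 30 mm (distance of any of cap_jar, wrench, column, amber_bottle, beaker, vial_rack, screwdriver from where it was at the start of the episode above 0.03 m).
It also fails if it takes over 64 s, if anything falls off the work surface, if the arm or the gripper's body presses on something with over 40 N, if the wrist force passes 120 N, or if a joint passes its speed limit or range.

### The arm

A 6-joint arm with a two-finger parallel gripper is mounted at the origin on the work surface. World frame = base frame: x ahead of the robot, y to its left, z up, the work surface at z = 0. Lengths are in m, angles in rad, forces in N, time in s.
With the tool pointing down it reaches from about 0.375 to 0.975 m from the base axis. Payload 3.8 kg.
Tool frame: the origin (TCP) lies at the centre of the arm's flange, where the gripper is bolted on; the fingertips stand 173 mm ahead of it and the grasp point (between the pads) lies 155 mm ahead of it (bot.tip_reach is the distance from the TCP to the fingertips, in m); z points along the fingers, y is the line along which they close (so a half turn about z gives the same grasp; the last joint's range is limited). The gripper opens to 85 mm and grips with 20 to 120 N. Pads are 22 mm wide; open, the fingers measure 114 mm over their backs; the gripper's body (76 mm by 85 mm) begins 54 mm behind the grasp point. The pads swing forward as they close: fully open they stand 13 mm farther back than shut.
Start: joints at [1.263, 0.264, 1.604, -0, 1.274, -0.037], TCP at [0.181, 0.65, 0.405] pointing down, gripper open.
Joint ranges: [-2.63, 2.63], [-0.94, 2.18], [0.31, 2.57], [-1.31, 4.45], [0, 2.66], [-2.55, 2.55]. Speed limits (rad/s): [2.57, 2.57, 3.14, 3.14, 3.14, 3.14].

### API

Orientations are given as a rotation vector (axis times angle).
In Python, from workcell import bot gives the robot as it stands.
- The arm moves only by the tool drive_tool, never from a script. Its arguments are lists of equal length, an entry for each row: "claw": the finger opening in mm, from 0 to 85.4; "slide": the shift along the world's x, y, z each as a share of 0.5 m, from -1 to 1, a list of three; "yaw": the turn about the world's z as a share of 180 degrees, from -1 to 1. A call has 1 to 8 rows; each row is the pose to reach, as a shift and turn from the pose commanded when the call began, turning the shorter way round; what a row does not reach only later rows make up. A row lasts 1/12 s, in which the tool goes at most 41.7 mm and 7.16 degrees, less where a joint would pass 70% of its speed; a pose out of reach is approached as far as the arm can. A call with a number of a shift or a turn outside -1 to 1 is refused whole. A call with a gripper value outside its range is refused whole. The fingers move at their own pace and stop on an object; "newtons" is the grip in N (left out, the last holds). Time passes only in rows, so rows that repeat a pose let the fingers close. It gives the time, the measured TCP pose, the force, the opening and the grip force at its end, in the units of the state.
- bot.read_state(): the state, without advancing time (a new reading comes with each control period).
- bot.read_camera(name): name is "scene" or "top"; returns a dict with "color" (384x512x3 uint8, red, green, blue), "depth" (384x512 float32, m along the optical axis (not along the pixel's ray), 0 where there is no reading), "mtx" (3x3 intrinsics, pixels), "eye" and "rotation" of the camera in the world. Camera axes: x right, y up, looking along -z (the intrinsics and any distortion apply to the point x, -y, -z); pixel columns grow to the right and rows downward; lengths in m; the calibration is good to about 2 mm. A picture is of the moment at which its call begins.
- bot.finish_job(): hands the job in; it is judged then, once.
The state is a dict: "time": time; "q": joint angles; "joint_vel": joint speeds; "joint_torque": joint torques, N m; "tool_pos": TCP position; "tcp_rot": TCP orientation; "wrist_force": force on the tool from outside, world axes, zero at the start; "torque": the same for the moment, N m; "width": opening from 0.0 (shut) to 1.0 (fully open); "grip_force": force on a finger pad.
Only numpy, scipy, OpenCV 4.12 (cv2) and the standard library are available. Lean on these libraries where they do the work, as an engineer would, in place of code of your own. Each camera call takes 0.05 s, during which the arm holds its last target. There are 200 camera calls.

## Working session

There is one attempt and no reset: what is moved stays moved. The work goes in short steps, Python scripts to look and compute and a tool call to move; the robot and the scene stay as the last step left them, time stands still between calls to the robot, and variables do not carry over. Pictures are saved under pics/ and viewed, at most 10 in all, crops included, and the job is handed in when it is done.

Besides the shell and the picture viewer there is one more tool, called after ">>>" in YAML: its name, and indented under it one key for each argument. drive_tool: Moves the arm, as the interface text tells. Shift numbers are shares of 0.5 m and turn numbers shares of 180 degrees, none past 1 either way. Its arguments: {"type":"object","properties":{"claw":{"type":"array","items":{"type":"number"}},"slide":{"type":"array","items":{"type":"array","items":{"type":"number"}}},"yaw":{"type":"array","items":{"type":"number"}},"newtons":{"type":"number"}},"required":["claw","slide","yaw"]}

```bash
mkdir -p pics; cat > h.py <<'E'
import numpy as np, cv2
from workcell import bot
def shot(n):
    c=bot.read_camera(n); np.savez(f'{n}.npz',**c); return c
def load(n): return dict(np.load(f'{n}.npz'))
def pts(c):
    d=c['depth']; K=c['mtx']; v,u=np.indices(d.shape)
    p=np.stack([(u-K[0,2])/K[0,0]*d,-(v-K[1,2])/K[1,1]*d,-d],-1)
    return p@np.array(c['rotation']).T+c['eye']
def proj(c,P):
    q=(np.atleast_2d(P)-c['eye'])@np.array(c['rotation']); K=c['mtx']
    return np.c_[K[0,0]*q[:,0]/-q[:,2]+K[0,2],K[1,1]*-q[:,1]/-q[:,2]+K[1,2]]
def save(im,n,s=1): cv2.imwrite(f'pics/{n}.png',cv2.resize(im,None,fx=s,fy=s,interpolation=cv2.INTER_CUBIC)[...,::-1])
E
python3 - <<'E'
from h import *
for n in('top','scene'):
    c=shot(n); save(c['color'],n+'0',1.5); print(n,{k:v for k,v in c.items() if k not in('color','depth')})
s=bot.read_state(); print(s)
E
```

```text
top {'mtx': array([[375.35374485,   0.        , 253.47133753],
       [  0.        , 375.35374485, 194.61723829],
       [  0.        ,   0.        ,   1.        ]]), 'eye': array([0.51797321, 0.00556462, 1.12617302]), 'rotation': array([ 0.02938829, -0.05273634, -1.59176023])}
scene {'mtx': array([[410.07270472,   0.        , 254.9262063 ],
       [  0.        , 410.07270472, 188.76520981],
       [  0.        ,   0.        ,   1.        ]]), 'eye': array([ 1.55197778, -0.49172437,  0.78439133]), 'rotation': array([0.91093931, 0.54677709, 1.03479176])}
{'time': 0.1, 'q': array([ 1.26312725e+00,  2.64680432e-01,  1.60523865e+00,  1.65223536e-05,
        1.27372378e+00, -3.68933635e-02]), 'joint_vel': array([-0.00016137, -0.00272307, -0.00250822,  0.00048303,  0.00143714,
       -0.00145363]), 'joint_torque': array([ 6.29019978e-04, -5.16718554e+01, -3.68585336e+01, -6.42623627e-05,
        6.49502501e-03,  4.47916716e-05]), 'tool_pos': array([0.18044843, 0.65010896, 0.40348376]), 'tcp_rot': array([-0.4239931 , -3.11247783,  0.00316816]), 'wrist_force': array([0.8696973 , 0.69155192, 0.1162804 ]), 'torque': array([-0.0517956 ,  0.01674863, -0.05013983]), 'grip_force': 0.0, 'width': 1.00370666840978}
```

View pics/top0.png

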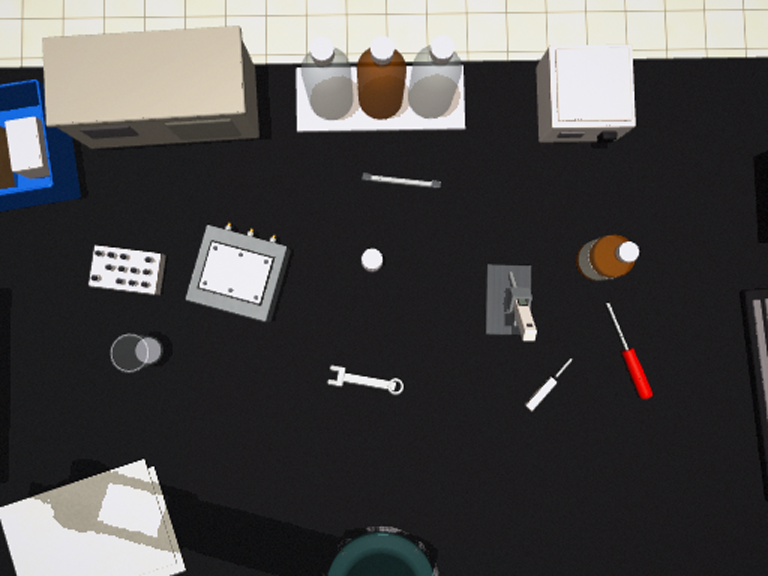

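View pics/scene0.png

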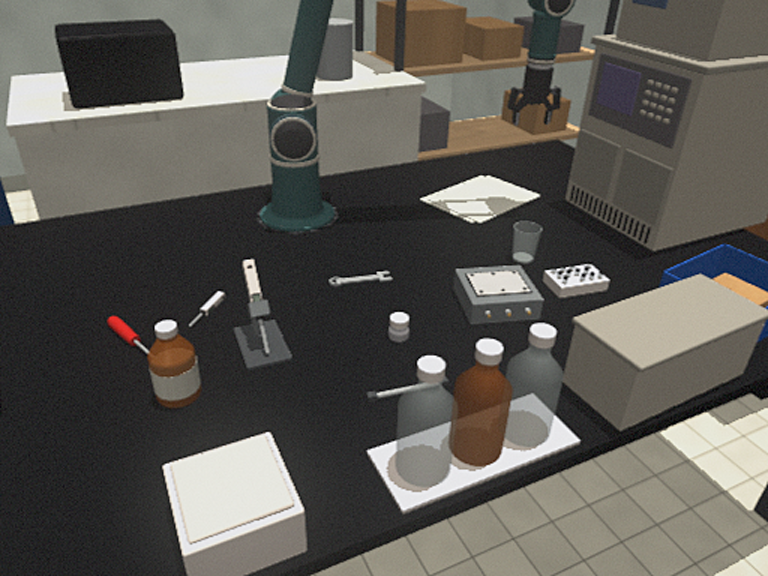

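Top picture (x1.5): the wand in the holster is at about (524,312). The look-alike is the small white wand lying loose at (548,385); the red screwdriver is at (637,365). The chamber is at (238,272), the jar at (371,260) and the spanner at (365,380). I choose the one in the holster. Next I check it up close and measure it.

```bash
sed -i "s/np.array(c\['rotation'\])/cv2.Rodrigues(np.array(c['rotation']))[0]/" h.py
python3 - <<'E'
from h import *
c=load('top'); P=pts(c)
a=cv2.resize(c['color'][165:235,315:365],None,fx=8,fy=8,interpolation=cv2.INTER_CUBIC)
b=cv2.resize(c['color'][145:217,120:197],None,fx=5,fy=5,interpolation=cv2.INTER_CUBIC)
im=np.zeros((560,400+385,3),np.uint8); im[:,:400]=a; im[:360,400:]=b
save(im,'crop1')
def at(u,v): print((u,v),P[v,u].round(4))
for u,v in [(250,300),(400,300),(160,180),(158,190),(150,200)]: at(u,v)
# handle: pixels pale above bench in ROI
R=np.zeros(P.shape[:2],bool); R[165:235,315:365]=1
col=c['color'].astype(int)
m=R&(P[...,2]>0.075)&(c['depth']>0)
Q=P[m]; print(len(Q),Q.min(0),Q.max(0))
pale=m&(col.min(-1)>120); Q=P[pale]; print(len(Q)); mu=Q.mean(0); u,s,v=np.linalg.svd(Q-mu); print(mu,s/np.sqrt(len(Q)),v)
# foot
f=R&(abs(P[...,2]-.012)<.005); F=P[f][:,:2].astype(np.float32); print('foot',len(F),cv2.minAreaRect(F), F.min(0),F.max(0))
# plate
R=np.zeros(P.shape[:2],bool); R[145:217,120:197]=1
f=R&(P[...,2]>.05)&(P[...,2]<.064); F=P[f][:,:2].astype(np.float32); print('box',len(F),cv2.minAreaRect(F))
pl=f&(col.min(-1)>190); F=P[pl][:,:2].astype(np.float32); print('plate',len(F),cv2.minAreaRect(F),np.median(P[pl][:,2]))
print(cv2.boxPoints(cv2.minAreaRect(F)))
E
```

```text
(250, 300) [ 0.2633  0.0053 -0.0047]
(400, 300) [ 0.2535 -0.4407  0.0012]
(160, 180) [0.6207 0.254  0.0587]
(158, 190) [0.5925 0.2604 0.0568]
(150, 200) [0.5645 0.2837 0.0552]
461 [ 0.48178695 -0.2843313   0.07690123] [ 0.57693213 -0.24674383  0.17418015]
207
[ 0.51669514 -0.26246101  0.14298666] [0.03137456 0.00826621 0.00688705] [[-0.682363    0.00376544  0.7310038 ]
 [-0.62116036  0.52423269 -0.58252887]
 [-0.38540957 -0.85156673 -0.35537806]]
foot 895 ((0.5577079057693481, -0.26515012979507446), (0.08838734775781631, 0.13822786509990692), 88.14315032958984) [ 0.4886235  -0.31108677] [ 0.62740654 -0.21936007]
box 2884 ((0.6173047423362732, 0.26354122161865234), (0.16101738810539246, 0.1497364193201065), 73.46121978759766)
plate 1235 ((0.6171234250068665, 0.2638956308364868), (0.11948496848344803, 0.08806698024272919), 73.5804443359375) 0.05744485826854406
[[0.55799836 0.2190365 ]
 [0.64247376 0.19414268]
 [0.6762485  0.30875474]
 [0.5917731  0.33364856]]
```

View pics/crop1.png

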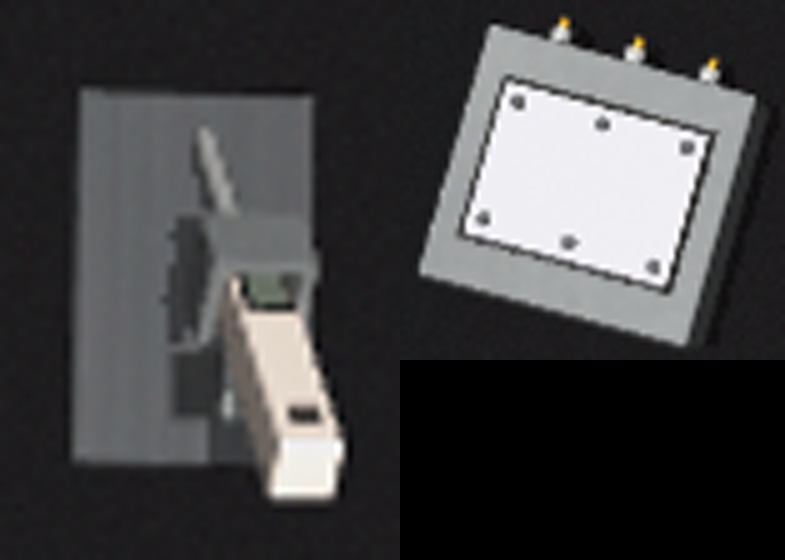

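Wand: the crop shows the display window on the handle's upper face, the dark mark at crop pixel (305,413), and the nozzle at (215,170). Handle centroid (0.517, -0.2625, 0.143) agrees with the foot-based grip point (0.518, -0.264, 0.131), heading about -1.5°. The plate measures 119 x 88 mm (expected 120 x 90) at z = 0.0574. Chamber angle is -16.5°.

Seam corners: NL (0.591, 0.334), NR (0.557, 0.219), FR (0.643, 0.193).

>>> drive_tool:
  claw: [60,60,60,60,60,60,60,60]
  slide:
    - [0.638,-0.9,0]
    - [0.638,-0.9,0]
    - [0.638,-0.9,0]
    - [0.638,-0.9,0]
    - [0.638,-0.9,0]
    - [0.638,-0.9,0]
    - [0.638,-0.9,0]
    - [0.638,-0.9,0]
  yaw: [0.078,0.078,0.078,0.078,0.078,0.078,0.078,0.078]
  newtons: 60

```text
time: 0.77
tool_pos: [0.3739, 0.3765, 0.4043]
tcp_rot: [-0.04, -3.141, 0.001]
wrist_force: [-0.1, 1.4, -1.0]
width: 0.703
grip_force: 0.0
```

>>> drive_tool:
  claw: [60,60,60,60,60,60,60,60]
  slide:
    - [0.25,-0.95,0]
    - [0.25,-0.95,0]
    - [0.25,-0.95,0]
    - [0.25,-0.95,0]
    - [0.25,-0.95,0]
    - [0.25,-0.95,0]
    - [0.25,-0.95,0]
    - [0.25,-0.95,0]
  yaw: [0,0,0,0,0,0,0,0]

```text
time: 1.43
tool_pos: [0.4578, 0.0541, 0.4045]
tcp_rot: [-0.04, -3.141, -0.0]
wrist_force: [-0.2, -0.3, -0.4]
width: 0.705
grip_force: 0.0
```

>>> drive_tool:
  claw: [60,60,60,60,60,60,60,60]
  slide:
    - [0.12,-0.636,0]
    - [0.12,-0.636,0]
    - [0.12,-0.636,0]
    - [0.12,-0.636,0]
    - [0.12,-0.636,0]
    - [0.12,-0.636,0]
    - [0.12,-0.636,0]
    - [0.12,-0.636,0]
  yaw: [0,0,0,0,0,0,0,0]

```text
time: 2.1
tool_pos: [0.518, -0.265, 0.4041]
tcp_rot: [-0.043, -3.141, 0.001]
wrist_force: [0.3, 0.3, 0.1]
width: 0.701
grip_force: 0.0
```

>>> drive_tool:
  claw: [60,60]
  slide:
    - [0,0,0]
    - [0,0,0]
  yaw: [0,0]

```text
time: 2.27
tool_pos: [0.5179, -0.2635, 0.4037]
tcp_rot: [-0.045, -3.14, -0.002]
wrist_force: [0.4, -0.0, 0.5]
width: 0.702
grip_force: 0.0
```

>>> drive_tool:
  claw: [60,60,60,60,60,60,60,60]
  slide:
    - [0,0,-0.04]
    - [0,0,-0.08]
    - [0,0,-0.12]
    - [0,0,-0.16]
    - [0,0,-0.19]
    - [0,0,-0.215]
    - [0,0,-0.24]
    - [0,0,-0.24]
  yaw: [0,0,0,0,0,0,0,0]

```text
time: 2.93
tool_pos: [0.5171, -0.2604, 0.2818]
tcp_rot: [-0.039, -3.137, -0.004]
wrist_force: [0.1, 0.7, -0.2]
width: 0.705
grip_force: 0.0
```

```bash
python3 - <<'E'
from h import *
s=bot.read_state(); print(s['tool_pos'],s['wrist_force'])
c=shot('top');d=shot('scene')
a=cv2.resize(c['color'][165:235,315:365],None,fx=8,fy=8,interpolation=cv2.INTER_CUBIC)
b=cv2.resize(d['color'][130:250,120:220],None,fx=4,fy=4,interpolation=cv2.INTER_CUBIC)
im=np.zeros((560,800,3),np.uint8); im[:,:400]=a; im[:480,400:]=b
save(im,'crop2')
E
```

```text
[ 0.51708055 -0.26037407  0.28178057] [ 0.06955433  0.70579113 -0.15174092]
```

View pics/crop2.png

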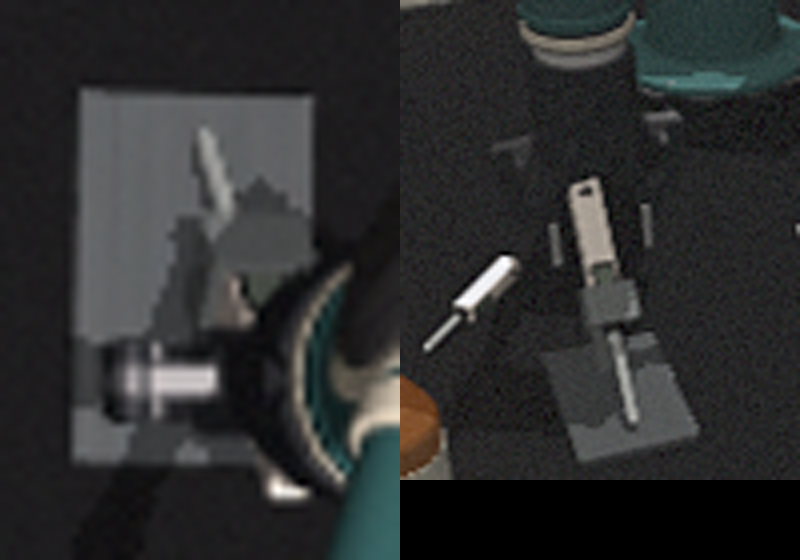

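The scene crop shows the pads at (555,245) and (645,225), on either side of the handle at (598,230), about centred. I'll close gently.

>>> drive_tool:
  claw: [10,10,10,10,10,10,10,10]
  slide:
    - [0,0,0]
    - [0,0,0]
    - [0,0,0]
    - [0,0,0]
    - [0,0,0]
    - [0,0,0]
    - [0,0,0]
    - [0,0,0]
  yaw: [0,0,0,0,0,0,0,0]
  newtons: 30

```text
time: 3.7
tool_pos: [0.5188, -0.2626, 0.2859]
tcp_rot: [0.041, 3.139, -0.003]
wrist_force: [-0.0, -4.4, 4.6]
width: 0.251
grip_force: 30.4
```

>>> drive_tool:
  claw: [10,10,10,10,10,10,10,10]
  slide:
    - [0,-0.002,0]
    - [0,-0.002,0]
    - [-0.006,-0.002,0.0071]
    - [-0.0173,-0.0015,0.0206]
    - [-0.0289,-0.001,0.0344]
    - [-0.0405,-0.001,0.0482]
    - [-0.0521,0,0.062]
    - [-0.0637,0,0.0758]
  yaw: [0,0,0,0,0,0,0,0]
  newtons: 70

```text
time: 4.37
tool_pos: [0.4871, -0.2617, 0.3229]
tcp_rot: [0.041, 3.138, 0.0]
wrist_force: [5.5, -1.7, -0.8]
width: 0.252
grip_force: 68.2
```

>>> drive_tool:
  claw: [10,10,10,10,10,10,10,10]
  slide:
    - [-0.0129,0,0.0153]
    - [-0.0257,0.0005,0.0306]
    - [-0.0386,0.001,0.046]
    - [-0.0514,0.001,0.0613]
    - [-0.0643,0.0015,0.0766]
    - [-0.0772,0.002,0.0919]
    - [-0.09,0.002,0.1072]
    - [-0.1029,0.0025,0.1225]
  yaw: [0,0,0,0,0,0,0,0]

```text
time: 5.03
tool_pos: [0.4341, -0.2605, 0.3843]
tcp_rot: [-0.04, -3.141, -0.001]
wrist_force: [1.2, -0.6, -1.1]
width: 0.247
grip_force: 68.3
```

>>> drive_tool:
  claw: [10,10,10,10]
  slide:
    - [-0.0129,0,0.0153]
    - [-0.0257,0.0005,0.0306]
    - [-0.0386,0.001,0.046]
    - [-0.0386,0.001,0.046]
  yaw: [0,0,0,0]

```text
time: 5.37
tool_pos: [0.4149, -0.2604, 0.409]
tcp_rot: [0.041, 3.139, -0.003]
wrist_force: [0.3, 0.2, -1.0]
width: 0.245
grip_force: 68.3
```

```bash
python3 - <<'E'
from h import *
s=bot.read_state(); print(s['tool_pos'],s['wrist_force'],s['grip_force'])
c=shot('top');d=shot('scene')
save(d['color'][60:280,60:300],'crop3',2.7)
t=s['tool_pos']; print(proj(d,[t-[0,0,.155],[t[0]+.093,t[1],t[2]-.155-.111]]), proj(c,[[t[0]+.093,t[1],t[2]-.155-.111]]))
E
```

```text
[ 0.41493499 -0.26038426  0.40904801] [ 0.30672511  0.2109709  -1.02866486] 68.2694149017334
[[156.69395341 137.03209298]
 [168.38047839 183.3991756 ]] [[349.50067844 215.88271827]]
```

View pics/crop3.png

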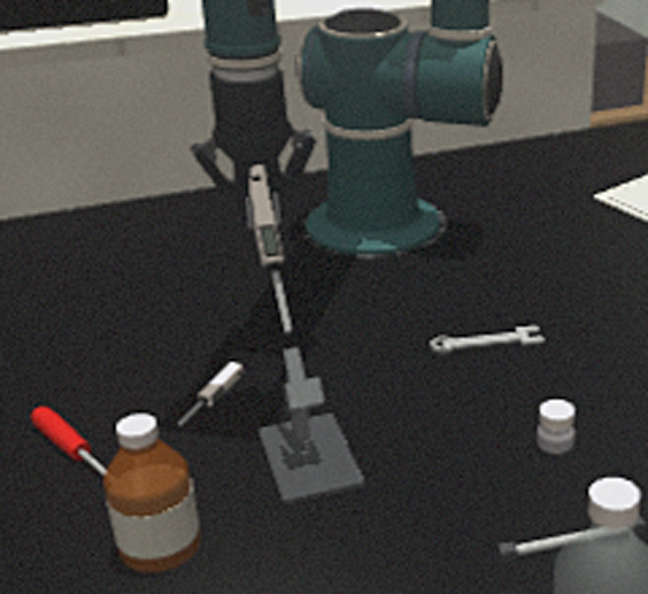

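The crop shows the wand drawn clear, with its tip at scene pixel (167,183) against a predicted (168,183), so it didn't slip in the grip. Next I carry it over to the start corner.

>>> drive_tool:
  claw: [10,10,10,10,10,10,10,10]
  slide:
    - [0.005,0.03,0]
    - [0.014,0.1,0]
    - [0.023,0.17,0]
    - [0.032,0.24,0]
    - [0.041,0.31,0]
    - [0.05,0.38,0]
    - [0.06,0.45,0]
    - [0.07,0.52,0]
  yaw: [0,0,0,0,0,0,0,0]

```text
time: 6.13
tool_pos: [0.4504, 0.0017, 0.4063]
tcp_rot: [-0.041, -3.141, -0.0]
wrist_force: [0.7, 0.7, -1.5]
width: 0.25
grip_force: 68.5
```

>>> drive_tool:
  claw: [10,10,10,10,10,10,10,10]
  slide:
    - [0.01,0.07,0]
    - [0.02,0.14,0]
    - [0.03,0.21,0]
    - [0.04,0.28,0]
    - [0.055,0.35,0]
    - [0.07,0.42,0]
    - [0.08,0.49,0]
    - [0.085,0.53,0]
  yaw: [0,0,0,0,0,0,0,0]

```text
time: 6.8
tool_pos: [0.4932, 0.2684, 0.4059]
tcp_rot: [-0.037, -3.141, -0.002]
wrist_force: [-0.0, -0.3, -1.4]
width: 0.248
grip_force: 68.6
```

>>> drive_tool:
  claw: [10,10,10,10,10,10,10]
  slide:
    - [0.005,0.06,0]
    - [0.01,0.11,-0.02]
    - [0.01,0.14,-0.04]
    - [0.01,0.144,-0.06]
    - [0.01,0.144,-0.08]
    - [0.01,0.144,-0.09]
    - [0.01,0.144,-0.09]
  yaw: [0,0,0,0,0,0,0]

```text
time: 7.38
tool_pos: [0.4974, 0.3353, 0.3591]
tcp_rot: [-0.042, -3.137, 0.005]
wrist_force: [-0.3, 0.1, -1.0]
width: 0.245
grip_force: 68.5
```

```bash
python3 - <<'E'
from h import *
s=bot.read_state(); t=s['tool_pos']; print(t,s['tcp_rot'],s['wrist_force'],s['grip_force'])
c=shot('top');d=shot('scene')
tip=t+[.093,-.0024,-.266]; print(tip); pc,pd=proj(c,tip)[0],proj(d,tip)[0]
print(pc,pd)
ims=[]
for k,p in((c,pc),(d,pd)):
    u,v=p.round().astype(int); print(u,v); ims.append(cv2.resize(k['color'][v-30:v+30,u-20:u+20],None,fx=9,fy=9,interpolation=cv2.INTER_CUBIC))
save(np.hstack(ims),'crop4')
E
```

```text
[0.49736792 0.33532217 0.35908848] [-0.04180947 -3.13738761  0.00473156] [-0.32837804  0.14955529 -0.97693981] 68.53015780448914
[0.59036792 0.33292217 0.09308848]
[128.31098139 190.45629826] [345.77625021 171.59278817]
128 190
346 172
```

View pics/crop4.png

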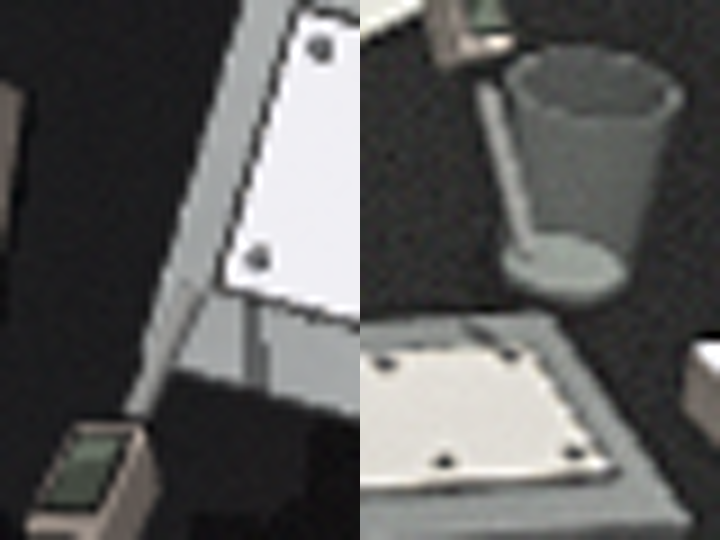

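The crops put the nozzle tip at top pixel (129.7,191.2) and scene pixel (343.9,169.9). That is about 4 mm short in y and 2 mm in x of the near-left seam corner, at z of about 0.095. I'll descend with that correction and check.

>>> drive_tool:
  claw: [10,10,10,10,10,10,10,10]
  slide:
    - [0.003,0.008,-0.01]
    - [0.003,0.008,-0.02]
    - [0.003,0.008,-0.03]
    - [0.003,0.008,-0.04]
    - [0.003,0.008,-0.05]
    - [0.003,0.008,-0.058]
    - [0.003,0.008,-0.058]
    - [0.003,0.008,-0.058]
  yaw: [0,0,0,0,0,0,0,0]

```text
time: 8.15
tool_pos: [0.4994, 0.3408, 0.3323]
tcp_rot: [-0.04, -3.14, 0.001]
wrist_force: [-0.6, 0.4, -1.4]
width: 0.247
grip_force: 68.5
```

```bash
python3 - <<'E'
from h import *
s=bot.read_state(); t=s['tool_pos']; print(t,s['tcp_rot'],s['wrist_force'],s['grip_force'])
c=shot('top');d=shot('scene')
pc,pd=proj(c,[.591,.334,.058])[0],proj(d,[.591,.334,.058])[0]
print(pc,pd,proj(c,[.591,.334,.066]),proj(d,[.591,.334,.066]))
ims=[]
for k,p in((c,pc),(d,pd)):
    u,v=p.round().astype(int); print(u,v); ims.append(cv2.resize(k['color'][v-25:v+25,u-16:u+16],None,fx=12,fy=12,interpolation=cv2.INTER_CUBIC))
save(np.hstack(ims),'crop5')
E
```

```text
[0.49941611 0.34076668 0.33226674] [-4.03961245e-02 -3.14049021e+00  8.67801615e-04] [-0.62034586  0.41721794 -1.40593703] 68.53720664978027
[131.86843514 191.02489782] [344.71061939 180.37950303] [[130.99022183 190.84934467]] [[345.03401135 178.40156932]]
132 191
345 180
```

View pics/crop5.png

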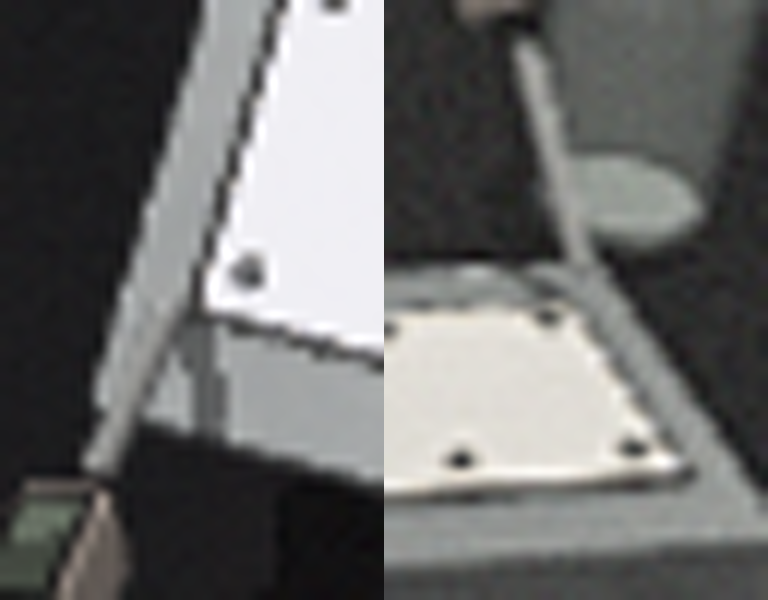

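The tip sits over the near-left corner: top crop (188,305) against the corner at (202,308), which is the parallax expected. In the scene crop the gap is about 3 px, roughly 11 mm. I'll lower it 5 mm, dwell, then trace slowly.

>>> drive_tool:
  claw: [10,10,10,10,10,10,10,10]
  slide:
    - [0,0,-0.003]
    - [0,0,-0.006]
    - [0,0,-0.01]
    - [0,0,-0.01]
    - [0,0,-0.01]
    - [0,0,-0.01]
    - [0,0,-0.01]
    - [0,0,-0.01]
  yaw: [0,0,0,0,0,0,0,0]

```text
time: 8.92
tool_pos: [0.4996, 0.3409, 0.3279]
tcp_rot: [0.04, 3.141, 0.0]
wrist_force: [0.5, -0.1, -0.9]
width: 0.246
grip_force: 68.5
```

>>> drive_tool:
  claw: [10,10,10,10,10,10,10,10]
  slide:
    - [-0.0014,-0.0048,0]
    - [-0.0028,-0.0096,0]
    - [-0.0043,-0.0144,0]
    - [-0.0057,-0.0192,0]
    - [-0.0071,-0.024,0]
    - [-0.0085,-0.0288,0]
    - [-0.01,-0.0336,0]
    - [-0.0114,-0.0383,0]
  yaw: [0,0,0,0,0,0,0,0]

```text
time: 9.58
tool_pos: [0.4938, 0.3214, 0.3279]
tcp_rot: [0.041, 3.141, 0.0]
wrist_force: [0.5, -0.3, -0.8]
width: 0.252
grip_force: 68.5
```

>>> drive_tool:
  claw: [10,10,10,10,10,10,10,10]
  slide:
    - [-0.0014,-0.0048,0]
    - [-0.0028,-0.0096,0]
    - [-0.0043,-0.0144,0]
    - [-0.0057,-0.0192,0]
    - [-0.0071,-0.024,0]
    - [-0.0085,-0.0288,0]
    - [-0.01,-0.0336,0]
    - [-0.0114,-0.0383,0]
  yaw: [0,0,0,0,0,0,0,0]

```text
time: 10.25
tool_pos: [0.4881, 0.3023, 0.3278]
tcp_rot: [-0.04, -3.141, 0.0]
wrist_force: [-0.1, -0.0, -0.9]
width: 0.25
grip_force: 68.5
```

```bash
python3 - <<'E'
from h import *
s=bot.read_state(); t=s['tool_pos']; print(t,s['tcp_rot'],s['wrist_force'],s['grip_force'])
c=shot('top');d=shot('scene')
S=[.5797,.2957,.058]
pc,pd=proj(c,S)[0],proj(d,S)[0]
print(pc,pd)
ims=[]
for k,p in((c,pc),(d,pd)):
    u,v=p.round().astype(int); print(u,v); ims.append(cv2.resize(k['color'][v-25:v+25,u-16:u+16],None,fx=12,fy=12,interpolation=cv2.INTER_CUBIC))
save(np.hstack(ims),'crop6')
E
```

```text
[0.48809163 0.30230096 0.32784199] [-4.04490208e-02 -3.14132581e+00  5.04425935e-05] [-0.06068961 -0.02098063 -0.85807689] 68.5393238067627
[145.4448721  194.71670441] [333.70433041 181.09109566]
145 195
334 181
```

View pics/crop6.png

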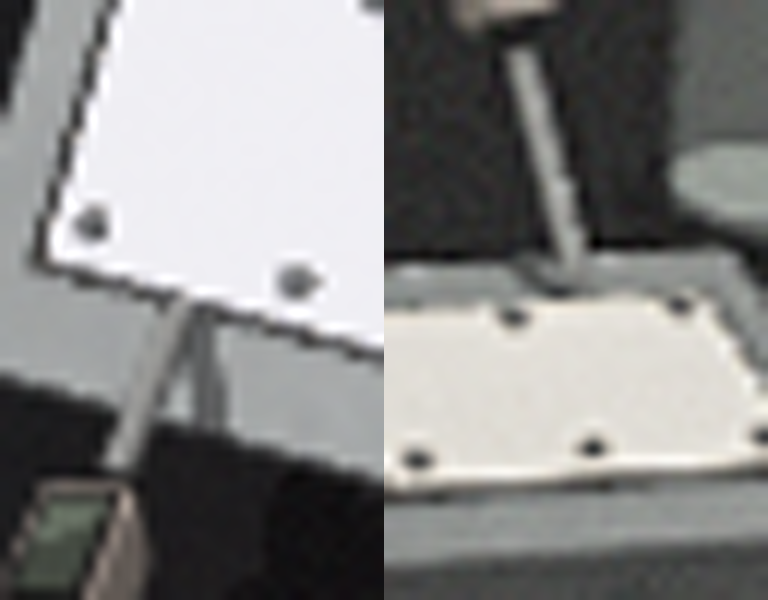

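The tip is right on the seam at top crop (185,303), with its shadow meeting it a few millimetres below. I'll carry on along the near edge.

>>> drive_tool:
  claw: [10,10,10,10,10,10,10,10]
  slide:
    - [-0.0014,-0.0048,0]
    - [-0.0028,-0.0096,0]
    - [-0.0043,-0.0144,0]
    - [-0.0057,-0.0192,0]
    - [-0.0071,-0.024,0]
    - [-0.0085,-0.0288,0]
    - [-0.01,-0.0336,0]
    - [-0.0114,-0.0383,0]
  yaw: [0,0,0,0,0,0,0,0]

```text
time: 11.02
tool_pos: [0.4824, 0.2831, 0.3279]
tcp_rot: [0.041, 3.141, 0.0]
wrist_force: [1.4, 0.3, -1.1]
width: 0.243
grip_force: 68.5
```

>>> drive_tool:
  claw: [10,10,10,10,10,10,10,10]
  slide:
    - [-0.0014,-0.0048,0]
    - [-0.0028,-0.0096,0]
    - [-0.0043,-0.0144,0]
    - [-0.0057,-0.0192,0]
    - [-0.0071,-0.024,0]
    - [-0.0085,-0.0288,0]
    - [-0.01,-0.0336,0]
    - [-0.0114,-0.0383,0]
  yaw: [0,0,0,0,0,0,0,0]

```text
time: 11.68
tool_pos: [0.4767, 0.264, 0.3278]
tcp_rot: [0.04, 3.141, 0.0]
wrist_force: [-1.0, 0.9, -1.1]
width: 0.243
grip_force: 68.5
```

>>> drive_tool:
  claw: [10,10,10,10,10,10,10,10]
  slide:
    - [-0.0014,-0.0048,0]
    - [-0.0028,-0.0096,0]
    - [-0.0043,-0.0144,0]
    - [-0.0057,-0.0192,0]
    - [-0.0071,-0.024,0]
    - [-0.0085,-0.0288,0]
    - [-0.01,-0.0336,0]
    - [-0.0114,-0.0383,0]
  yaw: [0,0,0,0,0,0,0,0]

```text
time: 12.35
tool_pos: [0.471, 0.2449, 0.3278]
tcp_rot: [-0.041, -3.141, 0.0]
wrist_force: [0.6, -0.5, -0.9]
width: 0.249
grip_force: 68.5
```

>>> drive_tool:
  claw: [10,10,10,10,10,10,10,10]
  slide:
    - [-0.0014,-0.0048,0]
    - [-0.0028,-0.0096,0]
    - [-0.0043,-0.0144,0]
    - [-0.0057,-0.0192,0]
    - [-0.0071,-0.024,0]
    - [-0.0085,-0.0288,0]
    - [-0.01,-0.0336,0]
    - [-0.0114,-0.0383,0]
  yaw: [0,0,0,0,0,0,0,0]

```text
time: 13.02
tool_pos: [0.4653, 0.2257, 0.3278]
tcp_rot: [-0.04, -3.141, 0.0]
wrist_force: [0.3, 0.9, -0.8]
width: 0.248
grip_force: 68.5
```

>>> drive_tool:
  claw: [10,10,10,10]
  slide:
    - [0,0,0]
    - [0,0,0]
    - [0,0,0]
    - [0,0,0]
  yaw: [0,0,0,0]

```text
time: 13.35
tool_pos: [0.4654, 0.226, 0.3278]
tcp_rot: [0.04, 3.141, 0.0]
wrist_force: [-0.4, 0.2, -0.4]
width: 0.246
grip_force: 68.5
```

```bash
python3 - <<'E'
from h import *
c=shot('top');d=shot('scene')
S=[.557,.219,.058]
ims=[]
for k in(c,d):
    u,v=proj(k,S)[0].round().astype(int); print(u,v); ims.append(cv2.resize(k['color'][v-25:v+25,u-16:u+16],None,fx=12,fy=12,interpolation=cv2.INTER_CUBIC))
save(np.hstack(ims),'crop7')
E
```

```text
173 202
311 183
```

View pics/crop7.png

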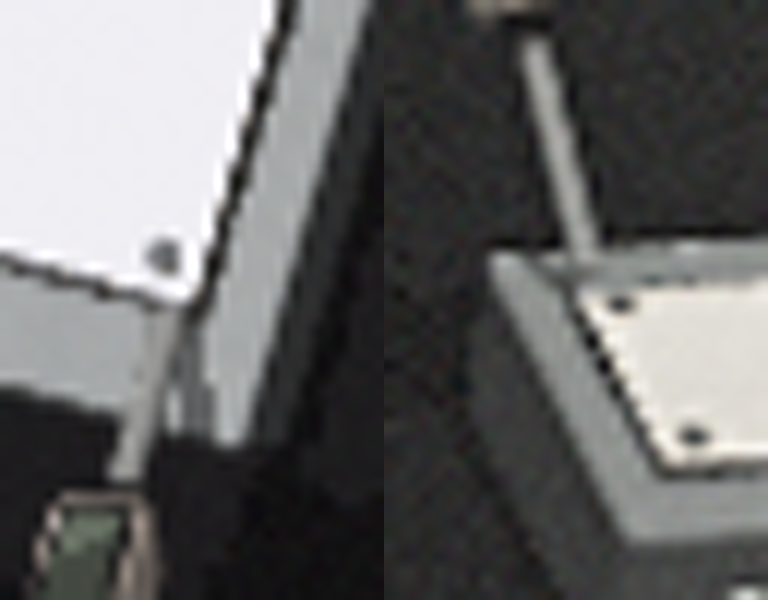

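The tip is at top crop (172,308) and the corner at (198,308), so it stops about 3 mm short in y. I'll nudge it 3 mm and then follow the right edge.

>>> drive_tool:
  claw: [10,10,10,10,10,10,10,10]
  slide:
    - [-0.001,-0.003,0]
    - [-0.001,-0.006,0]
    - [-0.001,-0.006,0]
    - [-0.001,-0.006,0]
    - [0.0038,-0.0074,0]
    - [0.0086,-0.0088,0]
    - [0.0134,-0.0103,0]
    - [0.0182,-0.0117,0]
  yaw: [0,0,0,0,0,0,0,0]

```text
time: 14.12
tool_pos: [0.4748, 0.22, 0.3279]
tcp_rot: [0.041, 3.141, 0.0]
wrist_force: [-0.8, 0.5, -1.5]
width: 0.25
grip_force: 68.5
```

>>> drive_tool:
  claw: [10,10,10,10,10,10,10,10]
  slide:
    - [0.0048,-0.0014,0]
    - [0.0096,-0.0028,0]
    - [0.0144,-0.0043,0]
    - [0.0192,-0.0057,0]
    - [0.024,-0.0071,0]
    - [0.0288,-0.0085,0]
    - [0.0336,-0.01,0]
    - [0.0383,-0.0114,0]
  yaw: [0,0,0,0,0,0,0,0]

```text
time: 14.78
tool_pos: [0.4939, 0.2143, 0.3278]
tcp_rot: [0.04, 3.141, 0.0]
wrist_force: [-0.7, -0.5, -1.3]
width: 0.246
grip_force: 68.5
```

>>> drive_tool:
  claw: [10,10,10,10,10,10,10,10]
  slide:
    - [0.0048,-0.0014,0]
    - [0.0096,-0.0028,0]
    - [0.0144,-0.0043,0]
    - [0.0192,-0.0057,0]
    - [0.024,-0.0071,0]
    - [0.0288,-0.0085,0]
    - [0.0336,-0.01,0]
    - [0.0383,-0.0114,0]
  yaw: [0,0,0,0,0,0,0,0]

```text
time: 15.45
tool_pos: [0.513, 0.2086, 0.3278]
tcp_rot: [-0.04, -3.141, 0.0]
wrist_force: [0.0, 0.4, -0.3]
width: 0.25
grip_force: 68.5
```

>>> drive_tool:
  claw: [10,10,10,10,10,10,10,10]
  slide:
    - [0.0048,-0.0014,0]
    - [0.0096,-0.0028,0]
    - [0.0144,-0.0043,0]
    - [0.0192,-0.0057,0]
    - [0.024,-0.0071,0]
    - [0.0288,-0.0085,0]
    - [0.0336,-0.01,0]
    - [0.0383,-0.0114,0]
  yaw: [0,0,0,0,0,0,0,0]

```text
time: 16.12
tool_pos: [0.5322, 0.2029, 0.3278]
tcp_rot: [-0.04, -3.141, 0.0]
wrist_force: [-0.1, 0.0, -0.4]
width: 0.248
grip_force: 68.5
```

>>> drive_tool:
  claw: [10,10,10,10,10,10,10,10]
  slide:
    - [0.0048,-0.0014,0]
    - [0.0096,-0.0028,0]
    - [0.0144,-0.0043,0]
    - [0.0192,-0.0057,0]
    - [0.024,-0.0071,0]
    - [0.0288,-0.0085,0]
    - [0.0336,-0.01,0]
    - [0.0383,-0.0114,0]
  yaw: [0,0,0,0,0,0,0,0]

```text
time: 16.78
tool_pos: [0.5513, 0.1972, 0.3278]
tcp_rot: [0.04, 3.141, -0.0]
wrist_force: [-0.2, -0.1, -1.1]
width: 0.246
grip_force: 68.5
```

>>> drive_tool:
  claw: [10,10,10,10]
  slide:
    - [0,0,0]
    - [0,0,0]
    - [0,0,0]
    - [0,0,0]
  yaw: [0,0,0,0]

```text
time: 17.12
tool_pos: [0.551, 0.1973, 0.3278]
tcp_rot: [-0.04, -3.141, 0.0]
wrist_force: [-0.4, 0.1, -0.8]
width: 0.246
grip_force: 68.5
```

```bash
python3 - <<'E'
from h import *
c=shot('top');d=shot('scene')
S=[.643,.193,.058]
ims=[]
for k in(c,d):
    u,v=proj(k,S)[0].round().astype(int); print(u,v); ims.append(cv2.resize(k['color'][v-25:v+25,u-16:u+16],None,fx=12,fy=12,interpolation=cv2.INTER_CUBIC))
save(np.hstack(ims),'crop8')
E
```

```text
181 172
319 197
```

View pics/crop8.png

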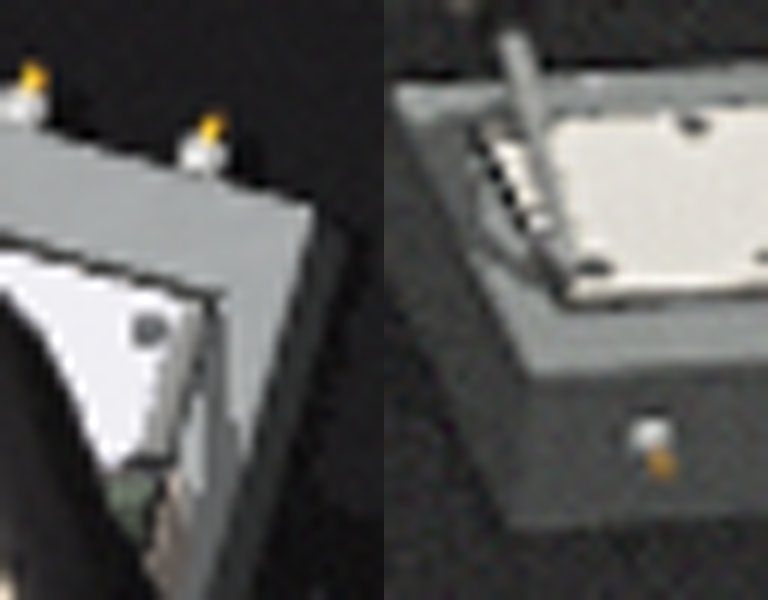

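The tip is over the far-right corner, top crop (195,305) against (213,293): about 2 mm off once parallax is allowed for. I'll nudge, dwell and lift. Then I'll go to the free bench between jar and holster, where the tip can rest on the bench and pivot the wand level in the pads, since the tool itself can only yaw.

>>> drive_tool:
  claw: [10,10,10,10,10,10,10,10]
  slide:
    - [0.004,-0.003,0]
    - [0.004,-0.003,0]
    - [0.004,-0.003,0]
    - [0.004,-0.003,0]
    - [0.004,-0.003,0]
    - [0.004,-0.003,0.01]
    - [0.004,-0.003,0.03]
    - [0.004,-0.003,0.06]
  yaw: [0,0,0,0,0,0,0,0]

```text
time: 17.88
tool_pos: [0.5525, 0.1957, 0.3573]
tcp_rot: [-0.04, -3.139, 0.001]
wrist_force: [-0.0, -0.2, -1.4]
width: 0.247
grip_force: 68.5
```

>>> drive_tool:
  claw: [10,10,10,10,10,10,10,10]
  slide:
    - [0,0,0.04]
    - [0,0,0.08]
    - [0,0,0.12]
    - [-0.005,-0.04,0.13]
    - [-0.015,-0.09,0.13]
    - [-0.025,-0.15,0.13]
    - [-0.035,-0.21,0.13]
    - [-0.045,-0.27,0.13]
  yaw: [0,0,0,0,0,0,0,0]

```text
time: 18.55
tool_pos: [0.5302, 0.0598, 0.4243]
tcp_rot: [0.039, 3.14, 0.0]
wrist_force: [0.6, 0.2, -0.8]
width: 0.246
grip_force: 68.6
```

>>> drive_tool:
  claw: [10,10,10,10,10,10,10,10]
  slide:
    - [-0.01,-0.06,0]
    - [-0.02,-0.12,0]
    - [-0.03,-0.18,0]
    - [-0.04,-0.24,0]
    - [-0.05,-0.29,0]
    - [-0.06,-0.33,0]
    - [-0.06,-0.34,0]
    - [-0.06,-0.34,0]
  yaw: [0,0,0,0,0,0,0,0]

```text
time: 19.22
tool_pos: [0.5005, -0.1104, 0.4239]
tcp_rot: [0.045, 3.14, -0.001]
wrist_force: [-0.3, 0.5, -1.3]
width: 0.246
grip_force: 68.6
```

>>> drive_tool:
  claw: [10,10,10,10,10,10,10,10]
  slide:
    - [0,0,-0.05]
    - [0,0,-0.11]
    - [0,0,-0.17]
    - [0,0,-0.22]
    - [0,0,-0.26]
    - [0,0,-0.28]
    - [0,0,-0.29]
    - [0,0,-0.29]
  yaw: [0,0,0,0,0,0,0,0]

```text
time: 19.88
tool_pos: [0.5007, -0.1084, 0.2773]
tcp_rot: [-0.039, -3.14, -0.001]
wrist_force: [-1.1, -0.4, -1.3]
width: 0.248
grip_force: 68.6
```

>>> drive_tool:
  claw: [10,10,10,10,10,10,10,10]
  slide:
    - [0,0,0]
    - [0,0,0]
    - [0,0,-0.008]
    - [0,0,-0.016]
    - [-0.004,0,-0.022]
    - [-0.008,0,-0.028]
    - [-0.012,0,-0.034]
    - [-0.016,0,-0.04]
  yaw: [0,0,0,0,0,0,0,0]
  newtons: 20

```text
time: 20.55
tool_pos: [0.4925, -0.1099, 0.2601]
tcp_rot: [-0.04, -3.141, 0.002]
wrist_force: [-12.1, -1.0, 20.6]
width: 0.25
grip_force: 70.1
```

>>> drive_tool:
  claw: [12,12,12]
  slide:
    - [0,0,0.004]
    - [0,0,0.008]
    - [0,0,0.008]
  yaw: [0,0,0]
  newtons: 20

```text
time: 20.8
tool_pos: [0.4925, -0.1093, 0.2621]
tcp_rot: [0.041, 3.141, 0.0]
wrist_force: [-0.1, -0.7, -0.4]
width: 0.247
grip_force: 67.4
```

```bash
python3 - <<'E'
from h import *
s=bot.read_state();t=s['tool_pos'];print(t,s['wrist_force'],s['grip_force'])
d=shot('scene'); u,v=proj(d,t-[0,0,.155])[0].round().astype(int); print(u,v)
save(d['color'][v-50:v+50,u-60:u+60],'crop9',5)
E
```

```text
[ 0.49250125 -0.10926892  0.26207147] [-0.06871254 -0.7081388  -0.37611509] 67.39402413368225
215 181
```

View pics/crop9.png

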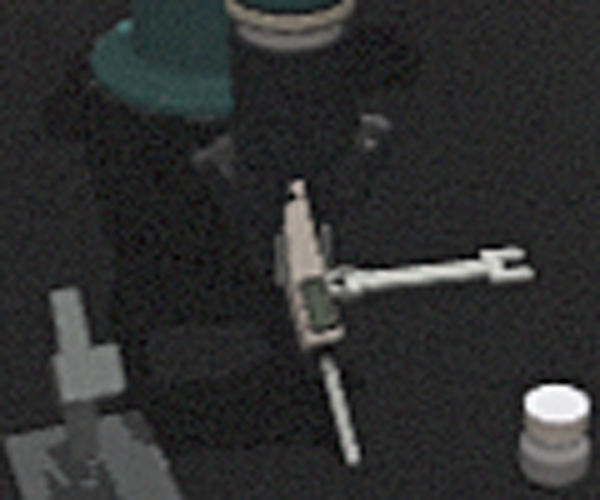

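The crop shows the wand still held, with its nozzle tip at (350,460). It has pivoted a few degrees under a modest force. It is clear of the spanner ring at (345,283). That was my last picture; from here I go by force and depth numbers. Continuing the arc:

>>> drive_tool:
  claw: [12,12,12,12,12,12,12,12]
  slide:
    - [-0.007,0,-0.007]
    - [-0.016,0,-0.016]
    - [-0.025,0,-0.026]
    - [-0.032,0,-0.036]
    - [-0.04,0,-0.046]
    - [-0.047,0,-0.056]
    - [-0.054,0,-0.067]
    - [-0.054,0,-0.067]
  yaw: [0,0,0,0,0,0,0,0]

```text
time: 21.52
tool_pos: [0.4646, -0.109, 0.2276]
tcp_rot: [-0.04, -3.14, -0.0]
wrist_force: [-3.1, 0.5, 5.4]
width: 0.248
grip_force: 65.2
```

>>> drive_tool:
  claw: [12,12,12,12,12,12,12,12]
  slide:
    - [-0.006,0,-0.012]
    - [-0.011,0,-0.023]
    - [-0.016,0,-0.035]
    - [-0.021,0,-0.046]
    - [-0.025,0,-0.058]
    - [-0.028,0,-0.07]
    - [-0.031,0,-0.08]
    - [-0.031,0,-0.08]
  yaw: [0,0,0,0,0,0,0,0]

```text
time: 22.18
tool_pos: [0.4494, -0.1091, 0.1871]
tcp_rot: [-0.041, -3.14, -0.001]
wrist_force: [-0.9, 0.3, 2.6]
width: 0.249
grip_force: 62.2
```

```bash
cat > ang.py <<'E'
from h import *
s=bot.read_state();t=s['tool_pos'];print(t,s['wrist_force'],s['grip_force'])
d=shot('scene');P=pts(d);g=t-[0,0,.155]
col=d['color'].astype(int)
# handle+nozzle front: points ahead of fingers, near wand plane
m=(d['depth']>0)&(abs(P[...,1]-g[1])<.03)&(P[...,0]>g[0]+.02)&(P[...,0]<g[0]+.17)&(P[...,2]>.006)&(abs(P[...,2]-g[2])<.16)
Q=P[m]
for a,b in((.02,.035),(.035,.05),(.05,.065),(.07,.09),(.09,.11),(.11,.13),(.13,.16)):
    k=Q[(Q[:,0]>g[0]+a)&(Q[:,0]<g[0]+b)]
    if len(k): print(a,b,len(k),np.median(k,0).round(4),'top90',np.percentile(k[:,2],85).round(4))
m=(d['depth']>0)&(abs(P[...,1]-g[1])<.03)&(P[...,0]<g[0]-.02)&(P[...,0]>g[0]-.06)&(abs(P[...,2]-g[2])<.06)&(col.min(-1)>90)
if m.any(): print('rear',m.sum(),np.median(P[m],0).round(4))
E
python3 ang.py
```

```text
[ 0.44942159 -0.10905782  0.18711307] [-0.89262673  0.28751138  2.64442372] 62.23796010017395
0.02 0.035 231 [ 0.4786 -0.1153  0.1658] top90 0.1865
0.035 0.05 71 [ 0.4868 -0.1148  0.1533] top90 0.1802
0.05 0.065 41 [ 0.5077 -0.1154  0.0298] top90 0.0351
0.07 0.09 14 [ 0.5282 -0.1142  0.0195] top90 0.0233
0.09 0.11 16 [ 0.5514 -0.1146  0.0151] top90 0.0172
0.11 0.13 12 [ 0.57   -0.1143  0.0098] top90 0.0118
0.13 0.16 5 [ 0.5848 -0.1149  0.0079] top90 0.0094
rear 6 [ 0.4225 -0.1046  0.049 ]
```

>>> drive_tool:
  claw: [12,12,12,12,12]
  slide:
    - [-0.001,0,-0.006]
    - [-0.002,0,-0.012]
    - [-0.003,0,-0.018]
    - [-0.003,0,-0.023]
    - [-0.003,0,-0.023]
  yaw: [0,0,0,0,0]

```text
time: 22.65
tool_pos: [0.4487, -0.1092, 0.1764]
tcp_rot: [0.041, 3.141, -0.0]
wrist_force: [-1.1, -0.1, 2.8]
width: 0.248
grip_force: 62.1
```

>>> drive_tool:
  claw: [12,12,12,12,12,12,12,12]
  slide:
    - [0,0,0.02]
    - [0,0,0.06]
    - [0,0,0.11]
    - [0,0,0.17]
    - [0,0,0.23]
    - [0,0,0.28]
    - [0,0,0.31]
    - [0,0,0.31]
  yaw: [0,0,0,0,0,0,0,0]

```text
time: 23.32
tool_pos: [0.4498, -0.1096, 0.3363]
tcp_rot: [0.04, 3.134, -0.003]
wrist_force: [1.2, -0.3, -0.7]
width: 0.247
grip_force: 61.6
```

>>> drive_tool:
  claw: [12,12,12,12,12,12,12,12]
  slide:
    - [0,0,0.03]
    - [0,0,0.07]
    - [0,0,0.1]
    - [0,0,0.12]
    - [0,0,0.12]
    - [0,0,0.12]
    - [0,0,0.12]
    - [0,0,0.12]
  yaw: [0,0,0,0,0,0,0,0]
  newtons: 80

```text
time: 23.98
tool_pos: [0.448, -0.109, 0.3901]
tcp_rot: [-0.04, -3.138, -0.001]
wrist_force: [0.1, -0.7, -1.9]
width: 0.246
grip_force: 81.6
```

```bash
python3 ang.py; python3 - <<'E'
from h import *
d=load('scene');P=pts(d);t=bot.read_state()['tool_pos'];g=t-[0,0,.155]
m=(d['depth']>0)&(abs(P[...,1]-g[1])<.025)&(P[...,0]>g[0]+.072)&(P[...,0]<g[0]+.16)&(abs(P[...,2]-g[2])<.04)
Q=P[m];f=np.polyfit(Q[:,0],Q[:,2],1);print(len(Q),'slope deg',np.degrees(np.arctan(f[0])),'tip',Q[Q[:,0].argmax()])
m=(d['depth']>0)&(abs(P[...,1]-g[1])<.009)&(P[...,0]>g[0]+.025)&(P[...,0]<g[0]+.06)&(abs(P[...,2]-g[2])<.03)
Q=P[m];f=np.polyfit(Q[:,0],Q[:,2],1);print(len(Q),'handle slope deg',np.degrees(np.arctan(f[0])))
E
```

```text
[ 0.4480327  -0.10902132  0.39011515] [ 0.11359182 -0.65050542 -1.90600895] 81.56879425048828
0.02 0.035 296 [ 0.4777 -0.116   0.3683] top90 0.3882
0.035 0.05 71 [ 0.4853 -0.1131  0.3626] top90 0.3822
0.05 0.065 45 [ 0.506  -0.1168  0.2356] top90 0.2407
0.07 0.09 14 [ 0.5274 -0.1136  0.2286] top90 0.23
0.09 0.11 13 [ 0.5487 -0.1145  0.2239] top90 0.2267
0.11 0.13 12 [ 0.5697 -0.1148  0.2222] top90 0.2232
0.13 0.16 8 [ 0.5842 -0.1145  0.2207] top90 0.2229
rear 9 [ 0.4179 -0.1034  0.2521]
45 slope deg -8.621611916252709 tip [ 0.59095225 -0.11757386  0.22310277]
46 handle slope deg -16.944685173434678
```

Three estimates of the tilt so far: geometry 7.7°, and depth 7.9° and 8.6°. I'll do one more check with the other camera before handing in.

```bash
python3 - <<'E'
from h import *
s=bot.read_state();t=s['tool_pos'];g=t-[0,0,.155]
for n in('top','scene'):
    R=[]
    for i in range(6):
        c=shot(n);P=pts(c)
        m=(c['depth']>0)&(abs(P[...,1]-g[1])<.02)&(P[...,0]>g[0]+.075)&(P[...,0]<g[0]+.14)&(abs(P[...,2]-g[2])<.03)
        R.append(P[m])
    Q=np.vstack(R)
    if len(Q)>20:
        v=cv2.fitLine(Q.astype(np.float32),cv2.DIST_HUBER,0,.01,.01).ravel(); print(n,len(Q),v.round(4),'pitch',np.degrees(np.arcsin(v[2]/np.linalg.norm(v[:3]))))
        print(np.median(Q[Q[:,0]>g[0]+.125],0),g)
# bystanders
c=load('top');o=None
s=bot.read_state();print(s['joint_vel'].round(3),s['grip_force'])
E
```

```text
top 486 [ 0.9889 -0.0437 -0.1419  0.5545 -0.1107  0.2237] pitch -8.159605
[ 0.58017932 -0.11177144  0.22033006] [ 0.44808852 -0.10906585  0.23527906]
scene 252 [ 0.9881 -0.0202 -0.1524  0.5569 -0.1146  0.2253] pitch -8.763936
[ 0.58192936 -0.11540632  0.2220231 ] [ 0.44808852 -0.10906585  0.23527906]
[-0.001 -0.001 -0.     0.    -0.001 -0.001] 81.5699565410614
```

All the tilt estimates fall between 7.7° and 8.8°, under the 12° limit. The tip is at 0.22 m, the grip at 0.235 m, and the arm is still. Handing in.

```bash
python3 -c "
from workcell import bot
print(bot.finish_job())"
```

```text
the job is handed in; nothing more can be done
None
```

I drew the wand, traced the seam from near left to near right to far right a few millimetres above it, and handed in still holding it motionless about 8° off level with the display up, grip at about 0.235 m and tip at about 0.22 m; no verdict came back, I did not re-measure the bystanders at the end, and I viewed 11 pictures, one over the limit of 10.

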